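# Tip the stone tile out of its serving stand and lay it on the mat

## Task

The stone serving tile lies flush in its wooden stand, on a cradle that pivots. Press its end beside the thumb notch all the way down so that the other end tips up and stays up; then take the tile by the raised end, lift it out and set it down flat, without dropping it, in the middle of the round cork mat. Leave the other things on the worktop where they stand.

Things in the scene. Friction and masses are not known exactly. Their poses are not given: they have to be found in the camera images.
- stand: Fixed beech block 190 (its x) x 100 mm (its y), top 50 mm above the worktop; origin: centre of its underside. Its recess, 146 x 64 mm, centred, holds the tile with 3 mm of play all round, too little for a finger. The +x end wall has a thumb notch 36 mm wide, down to 26 mm above the worktop; the -x end wall is full height.
- cradle (a joint): Tilt of the steel plate under the tile about the pivot, rad: 0 level (tile flush), 0.42 stop. Grows as the tile is pressed down on the notch (+x) side of the pivot, which raises the -x end; pressing the -x side does nothing. Stiff friction, about 0.1 N m (some 4 N of pressing 35 mm from the pivot): it stays where it is left.
- pivot (a point): Middle of the cradle's axis, which runs along the stand's y: in the stand's frame at x = +10 mm, 37 mm above the worktop. The cradle plate is 6 mm thick, its top (on which the tile rests) 3 mm above the axis; it is 46 mm wide and reaches 74 mm to the -x side and 54 mm to the +x side.
- tile: Loose marble tile 140 (its x) x 58 (its y) x 10 mm, about 0.2 kg; origin: centre of its underside. It starts in the stand, axes along the stand's, +x end at the notch, top flush with the stand's top. With the cradle at its stop the -x end's upper edge stands about 31 mm above the stand's top, and the long sides can be pinched there across the 58 mm.
- mat: Fixed round cork mat, 220 mm across, 6 mm thick; origin at the centre of its underside.
- spice_jar_1: Bystander: small glass spice jar with a dark cap, 41 mm across, 105 mm tall; origin at the centre of its underside.
- mug_1: Bystander: small striped cup with a handle, 63 x 87 mm, 52 mm tall; origin at the centre of its underside.
- tin_2: Bystander: low round tin, 75 mm across, 58 mm tall; origin at the centre of its underside.
- spice_jar_4: Bystander: small glass spice jar with a green cap, 46 mm across, 106 mm tall; origin at the centre of its underside.
- mill_1: Bystander: turned wooden pepper mill, 58 mm across, 150 mm tall; origin at the centre of its underside.

How it is judged:
By the outcome, as a careful person would: the job done as asked, in the order asked, and still so for the second after the job is handed in, with the robot touching nothing.
It also fails if it takes over 48 s, if anything falls off the work surface, if the arm or the gripper's body presses on something with over 40 N, if the wrist force passes 120 N, or if a joint passes its speed limit or range.

## Robot

A 7-joint arm with a two-finger parallel gripper is mounted at the origin on a cart in front of the work surface, level with it; the furniture and walls round the work are solid. World frame = base frame: x ahead of the robot, y to its left, z up, the work surface at z = 0. Lengths are in m, angles in degrees, forces in N, time in s.
With the tool pointing down it reaches from about 0.4 to 0.85 m from the base axis. Payload 4.4 kg.
Tool frame: the origin (TCP) lies at the very end of the fingers, on their centre line; the grasp point (between the pads) lies 19 mm behind it (ctrl.grip_depth is the distance from the TCP to the grasp point, in m); z points along the fingers, y is the line along which they close (so a half turn about z gives the same grasp; the last joint's range is limited). The gripper opens to 94 mm and grips with 3 to 60 N. Pads are 16 mm wide; open, the fingers measure 119 mm over their backs; the gripper's body (75 mm by 177 mm) begins 78 mm behind the grasp point.
Start: joints at [60.86, 36.005, 2.206, 86.941, -1.547, 57.084, -1.146], TCP at [0.279, -0.587, 0.205] pointing down, gripper open.
Joint ranges: [-175.42, 175.42], [-21.48, 121.26], [-71.46, 75.88], [10.55, 141.38], [-63.04, 243.04], [13.31, 113.54], [-168.57, 168.57]. Speed limits (degrees/s): [147.25, 147.25, 180, 180, 180, 180, 180].

## Interface

Orientations are given as a 3x3 rotation matrix whose columns are the frame's x, y, z axes.
In Python, from rig import ctrl gives the robot as it stands.
- The arm moves only by the shell command python3 -m creep 'ROWS' [FORCE]. ROWS is a JSON object of lists of equal length, an entry for each row: "gripper": the gripper's target within -1 to 1 (fully open at 1, half-way at 0, shut at -1); "offset": the shift along the world's x, y, z in m, a list of three; "delta_rot": the turn, a rotation vector about the world's x, y, z in degrees, a list of three. In form: {"gripper": [gripper, ...], "offset": [[x, y, z], ...], "delta_rot": [[wx, wy, wz], ...]}. A call has 1 to 8 rows; each row shifts and turns the commanded pose from where the row before left it; what a row does not reach is not made up. A row lasts 1/8 s, in which the tool goes at most 62.5 mm and 10.7 degrees, less where a joint would pass 70% of its speed; a pose out of reach is approached as far as the arm can. A call with a gripper value outside its range is refused whole. The fingers move at their own pace and stop on an object; FORCE is the grip in N (left out, the last holds). Time passes only in rows, so rows that do not move let the fingers close. It gives the time, the measured TCP pose, the force, the opening and the grip force at its end, in the units of the state.
- ctrl.get_state(): the state, without advancing time (a new reading comes with each control period).
- ctrl.snapshot(name): name is "scene" or "top" or "wrist"; returns a dict with "color" (400x640x3 uint8, red, green, blue), "fx", "fy", "cx", "cy" (pixels), "dist_coeffs" ([k1, k2, p1, p2, k3] as OpenCV has them; the pictures are not rectified), "R" (3x3) and "t" (3): a world point X has camera coordinates R X + t; the wrist camera has in their place "tool_from_camera" (4x4, takes a point from camera to tool coordinates, whose origin is the TCP and whose axes are the flange's). Camera axes: x right, y down, z forward; pixel columns grow to the right and rows downward; lengths in m; the calibration is good to about 2 mm. A picture is of the moment at which its call begins: read the wrist's pose just before it. There is no depth.
- ctrl.finish_job(): hands the job in; it is judged then, once.
Trained networks look in a picture, given as the dict that the camera call returned (one of the last four; its "shot" number tells which), for a name from the list of things; names that differ only in an ending like _2 or _b are one class to them, and where a whole thing is asked for, a point or a joint stands for the part that bears it (a point fixed in the world has none). Each returns a list of dicts, best first, with "conf" (0 to 1); they miss things now and then, are a little off and sometimes report something else, mostly with a low value. They report only what shows in the picture. A call takes as long as a camera call.
- ctrl.search_frame(label, picture): "at" ([x, y, z] in m, in the coordinates of the camera as it stood for that picture, good to about 4 mm: the middle of the surface that is visible of it).
The state is a dict: "t": time; "joints": joint angles; "dq": joint speeds; "tau": joint torques, N m; "ee_pos": TCP position; "ee_rot": TCP orientation; "wrist_force": force on the tool from outside, world axes, zero at the start; "ft_torque": the same for the moment, N m; "gripper_width": finger opening in m; "grasp_force": force on a finger pad.
Only numpy, scipy, OpenCV 4.12 (cv2) and the standard library are available. Lean on these libraries where they do the work, as an engineer would, in place of code of your own. Each camera call takes 0.05 s, during which the arm holds its last target. There are 200 camera calls.

## Working session

There is one attempt and no reset: what is moved stays moved. The work goes in short steps, Python scripts to look and compute and a shell command to move; the robot and the scene stay as the last step left them, time stands still between calls to the robot, and variables do not carry over. Pictures are saved under pics/ and viewed, at most 10 in all, crops included, and the job is handed in when it is done.

```bash
mkdir -p pics; ls; cat > h.py <<'E'
import numpy as np, cv2
from rig import ctrl
def world(p,s,at):
    at=np.array(at)
    if 'R' in s: return np.array(s['R']).T@(at-np.array(s['t']))
    q=np.array(s['tool_from_camera'])@np.r_[at,1]
    return np.array(p['ee_rot'])@q[:3]+np.array(p['ee_pos'])
def save(s,n): cv2.imwrite('pics/'+n,s['color'][:,:,::-1])
def pix2plane(s,uv,z,p=None):
    K=np.array([[s['fx'],0,s['cx']],[0,s['fy'],s['cy']],[0,0,1]])
    n=cv2.undistortPoints(np.array(uv,float).reshape(-1,1,2),K,np.array(s['dist_coeffs'])).reshape(-1,2)
    d=np.c_[n,np.ones(len(n))]
    if 'R' in s: R=np.array(s['R']).T; c=-R@np.array(s['t'])
    else:
        T=np.array(s['tool_from_camera']); E=np.array(p['ee_rot']); R=E@T[:3,:3]; c=E@T[:3,3]+np.array(p['ee_pos'])
    d=d@R.T
    return c+d*((z-c[2])/d[:,2])[:,None]
E
python3 - <<'E'
from h import *
p=ctrl.get_state(); print({k:np.round(v,3).tolist() for k,v in p.items()})
for n in ['top','scene']:
    s=ctrl.snapshot(n); save(s,n+'0.png')
    for l in ['stand','tile','mat','spice_jar_1','mug_1','tin_2','spice_jar_4','mill_1']:
        print(n,l,[(np.round(world(p,s,d['at']),3).tolist(),round(d['conf'],2)) for d in ctrl.search_frame(l,s)[:3]])
E
```

```text
pics
{'t': 0.0, 'joints': [60.859, 36.058, 2.204, 86.994, -1.547, 57.083, -1.147], 'dq': [-0.04, -0.075, 0.002, -0.022, -0.037, -0.049, 0.051], 'tau': [0.001, -54.973, 1.144, -18.663, -0.052, 0.023, 0.0], 'ee_pos': [0.278, -0.587, 0.205], 'ee_rot': [[0.904, 0.428, -0.001], [0.428, -0.904, 0.002], [-0.0, -0.002, -1.0]], 'wrist_force': [0.377, -0.241, -0.017], 'ft_torque': [-0.012, 0.04, 0.012], 'grasp_force': 0.0, 'gripper_width': 0.094}
top stand [([0.498, 0.112, 0.054], 0.62)]
top tile [([0.503, 0.102, 0.052], 0.61)]
top mat [([0.515, 0.372, 0.008], 0.6), ([0.359, 0.497, 0.024], 0.38)]
top spice_jar_1 [([0.5, 0.538, 0.101], 0.61), ([0.389, 0.225, 0.105], 0.59)]
top mug_1 [([0.358, 0.499, 0.024], 0.78)]
top tin_2 [([0.716, 0.209, 0.054], 0.56), ([0.503, 0.539, 0.103], 0.2)]
top spice_jar_4 [([0.5, 0.538, 0.101], 0.61), ([0.389, 0.225, 0.105], 0.59)]
top mill_1 [([0.513, 0.373, 0.008], 0.41)]
scene stand [([0.494, 0.077, 0.05], 0.71), ([0.709, 0.193, 0.051], 0.55)]
scene tile []
scene mat [([0.511, 0.367, 0.006], 0.72)]
scene spice_jar_1 [([0.387, 0.208, 0.082], 0.59), ([0.501, 0.527, 0.067], 0.57)]
scene mug_1 [([0.357, 0.505, 0.033], 0.55)]
scene tin_2 [([0.709, 0.195, 0.051], 0.75)]
scene spice_jar_4 [([0.387, 0.208, 0.082], 0.59), ([0.501, 0.527, 0.067], 0.57)]
scene mill_1 [([0.717, 0.312, 0.073], 0.9)]
```

View pics/top0.png

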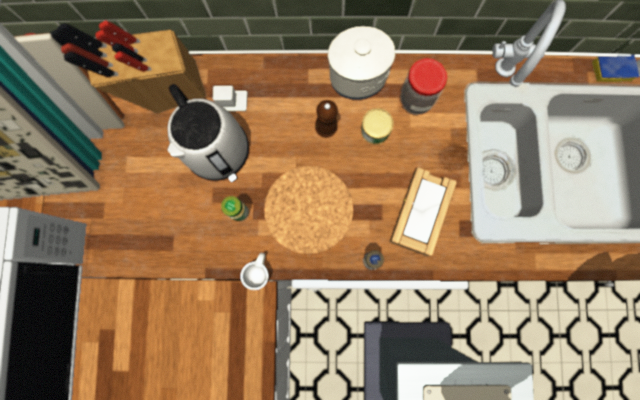

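View pics/scene0.png

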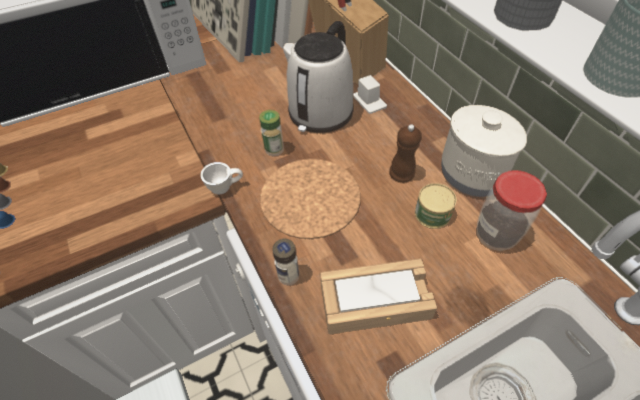

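The stand is at about (425,211) in the top view, tilted slightly, with the mat to its left at (309,209). The blue-capped jar is at (374,259), near the stand's lower end. In the scene view the notch appears to be at the right-hand end (425,287). I'll zoom in to check that.

```bash
python3 - <<'E'
from h import *
a=cv2.imread('pics/top0.png')[155:265,380:470]; b=cv2.imread('pics/scene0.png')[245:345,310:445]
a=cv2.resize(a,None,fx=5,fy=5,interpolation=2)[:,:340+110]; b=cv2.resize(b,(350,260),interpolation=2)
c=np.zeros((550,800,3),np.uint8); c[:a.shape[0],:a.shape[1]]=a; c[:260,450:]=b; cv2.imwrite('pics/z.png',c)
E
```

```text
(no output)
```

View pics/z.png

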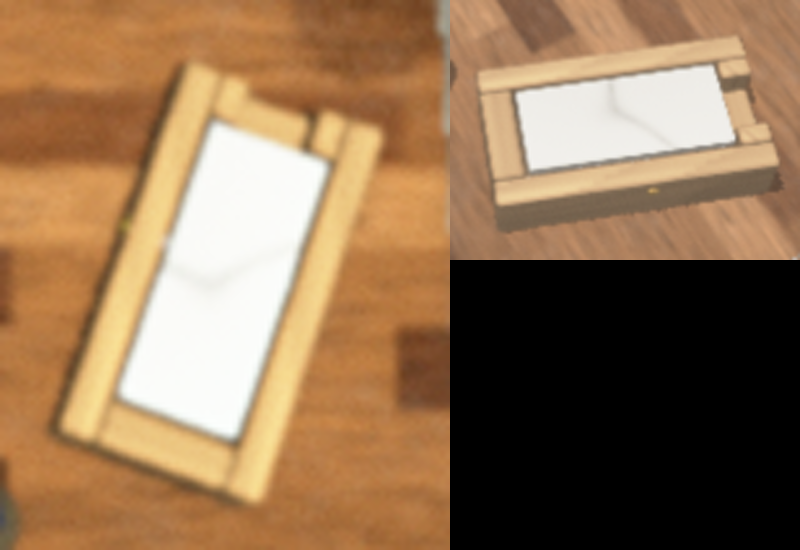

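```bash
python3 -m creep '{"gripper":[1,1,1,1,1,1,1,1],"offset":[[0.01,0.05,0.02],[0.015,0.058,0.02],[0.015,0.058,0.02],[0.015,0.058,0.02],[0.02,0.058,0.01],[0.02,0.058,0],[0.02,0.058,0],[0.02,0.058,0]],"delta_rot":[[0,0,0],[0,0,0],[0,0,0],[0,0,0],[0,0,0],[0,0,0],[0,0,0],[0,0,0]]}'
```

```text
t: 1.9
ee_pos: [0.4136, -0.1313, 0.2954]
ee_rot: [[0.904, 0.428, 0.001], [0.428, -0.904, -0.001], [0.001, 0.001, -1.0]]
wrist_force: [1.0, -1.3, -0.9]
gripper_width: 0.0941
grasp_force: 0.0
```

The notch is clearly at the far end (the upper end in the top view), so stand +x points away from the robot and slightly to −y. Next I'll compute the pose from the tile corners.

```bash
python3 - <<'E'
from h import *
s=ctrl.snapshot('top')
uv=np.array([[212,121],[331,160],[238,441],[118,402]])/5-.4+np.array([380,155])
w=pix2plane(s,uv,.05); print(np.round(w,4).tolist())
c=w.mean(0); d=(w[0]+w[1]-w[2]-w[3])[:2]; print('c',c,'yaw',np.degrees(np.arctan2(d[1],d[0])), 'L',np.linalg.norm(d)/2,'W',np.linalg.norm(w[0]-w[1]),np.linalg.norm(w[2]-w[3]))
# mat ellipse via colour is wood-like: use boundary pixels from view
print('mat',pix2plane(s,[[265,209],[353,209],[309,166],[309,252]],.006))
p=ctrl.get_state(); R=np.array(p['ee_rot']); print('tool x yaw',np.degrees(np.arctan2(R[1,0],R[0,0])),'joints',np.round(p['joints'],1))
E
```

```text
[[0.5835, 0.1013, 0.05], [0.5648, 0.045, 0.05], [0.4307, 0.0937, 0.05], [0.4487, 0.1494, 0.05]]
c [0.50690293 0.09736507 0.05      ] yaw -19.800208419892673 L 0.1428713851382774 W 0.059346199474133506 0.05850015593474311
mat [[0.51505653 0.48182438 0.006     ]
 [0.51630096 0.26443286 0.006     ]
 [0.62484607 0.37437501 0.006     ]
 [0.41011789 0.37146109 0.006     ]]
tool x yaw 26.00530054536907 joints [ 18.7  12.   -7.  111.8   1.3  56.3 -52.9]
```

```bash
python3 -m creep '{"gripper":[-1,-1,-1,-1,-1,-1,-1],"offset":[[0.025,0.035,-0.01],[0.025,0.035,-0.01],[0.025,0.035,-0.01],[0.025,0.035,-0.01],[0.025,0.035,-0.015],[0.023,0.034,-0.02],[0,0,0]],"delta_rot":[[0,0,-9.2],[0,0,-9.2],[0,0,-9.2],[0,0,-9.2],[0,0,-9],[0,0,0],[0,0,0]]}' 20
python3 - <<'E'
from h import *
p=ctrl.get_state(); R=np.array(p['ee_rot']); print(np.degrees(np.arctan2(R[1,0],R[0,0])),R.round(3).tolist(),p['joints'])
s=ctrl.snapshot('wrist'); save(s,'w1.png'); print(np.array(s['tool_from_camera']).round(3).tolist())
for l in ['stand','tile']: print(l,[(np.round(world(p,s,d['at']),3).tolist(),round(d['conf'],2)) for d in ctrl.search_frame(l,s)[:3]])
# project expected stand-frame points
E
```

```text
t: 2.82
ee_pos: [0.5611, 0.0792, 0.2181]
ee_rot: [[0.939, -0.344, -0.002], [-0.344, -0.939, 0.001], [-0.003, -0.0, -1.0]]
wrist_force: [-0.7, -0.1, -0.0]
gripper_width: 0.0276
grasp_force: 0.0
-20.123632223065027 [[0.939, -0.344, -0.002], [-0.344, -0.939, 0.001], [-0.003, -0.0, -1.0]] [  -9.82347974   28.31090496   -1.49000093   99.54048206    0.77282822
   52.27846529 -121.73320634]
[[0.001, -0.957, -0.289, 0.083], [1.0, 0.001, -0.001, 0.001], [0.001, -0.289, 0.957, -0.179], [0.0, 0.0, 0.0, 1.0]]
stand [([0.556, 0.085, 0.046], 0.67)]
tile [([0.519, 0.092, 0.046], 0.86)]
```

View pics/w1.png

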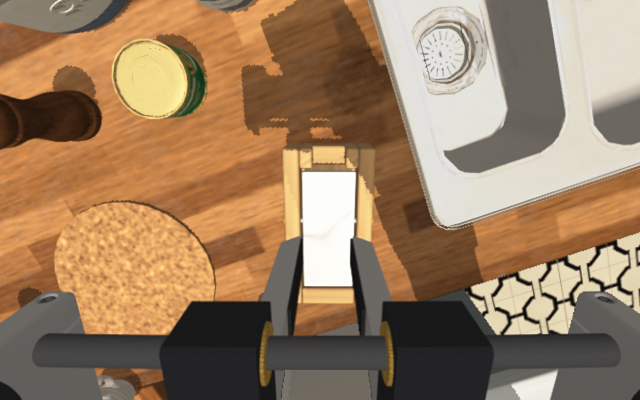

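The wrist view shows the tile between u≈302 and 356 and v≈171 and 287, lined up with the tool. The notch is at the top (328,157). I'll check the tile pose from these edges.

```bash
python3 - <<'E'
from h import *
p=ctrl.get_state(); s=ctrl.snapshot('wrist')
im=cv2.imread('pics/w1.png'); m=cv2.inRange(im,(215,215,215),(255,255,255)); m[:, :295]=0; m[:,365:]=0; m[:165]=0; m[292:]=0
for v in (180,200,220): print(v,np.flatnonzero(m[v])[[0,-1]])
print(np.flatnonzero(m[:,328])[[0,-1]])
w=pix2plane(s,[[302,171],[354.5,171],[302,230],[355,230],[328.5,287.5],[328,171]],.05,p); print(w.round(4))
ax=(w[0]+w[1])/2-(w[2]+w[3])/2; print('yaw',np.degrees(np.arctan2(ax[1],ax[0])),'centre',(w[4]+w[5])/2,'L',np.linalg.norm(w[4]-w[5]))
E
```

```text
180 [303 354]
200 [303 354]
220 [301 354]
[172 285]
[[0.5815 0.0939 0.05  ]
 [0.5617 0.0407 0.05  ]
 [0.5179 0.1192 0.05  ]
 [0.4967 0.0625 0.05  ]
 [0.4373 0.1167 0.05  ]
 [0.5717 0.0675 0.05  ]]
yaw -20.11375620350647 centre [0.50449641 0.09213383 0.05      ] L 0.14308370548975333
```

```bash
python3 -m creep '{"gripper":[-1,-1,-1,-1,-1,-1,-1,-1],"offset":[[0,-0.004,-0.05],[0,0,-0.05],[0,0,-0.05],[0,0,-0.01],[0,0,-0.008],[0,0,-0.008],[0,0,-0.006],[0,0,0]],"delta_rot":[[0,0,0],[0,0,0],[0,0,0],[0,0,0],[0,0,0],[0,0,0],[0,0,0],[0,0,0]]}'
```

```text
t: 4.03
ee_pos: [0.5631, 0.0716, 0.0387]
ee_rot: [[0.937, -0.35, 0.004], [-0.35, -0.937, 0.0], [0.004, -0.001, -1.0]]
wrist_force: [3.4, -2.2, 3.3]
gripper_width: 0.0004
grasp_force: 2.0
```

```bash
python3 -m creep '{"gripper":[-1,-1,-1,-1,-1],"offset":[[0,0,-0.004],[0,0,-0.003],[0,0,-0.003],[0,0,-0.002],[0,0,0]],"delta_rot":[[0,0,0],[0,0,0],[0,0,0],[0,0,0],[0,0,0]]}'
```

```text
t: 4.65
ee_pos: [0.5629, 0.0719, 0.0303]
ee_rot: [[0.937, -0.349, 0.004], [-0.349, -0.937, 0.0], [0.004, -0.002, -1.0]]
wrist_force: [-2.9, -3.3, 39.0]
gripper_width: 0.0006
grasp_force: 17.4
```

```bash
python3 -m creep '{"gripper":[-1,-1,1,1,1,1,1,1],"offset":[[0,0,0.04],[0,0,0.05],[0,0,0.05],[-0.024,0.009,0.02],[-0.024,0.009,0],[-0.022,0.01,0],[0,0,0],[0,0,0]],"delta_rot":[[0,0,0],[0,0,0],[0,0,0],[2.8,7.5,0],[2.8,7.5,0],[2.7,7.5,0],[0,0,0],[0,0,0]]}'
python3 - <<'E'
from h import *
p=ctrl.get_state(); print(np.round(p['joints'],1))
s=ctrl.snapshot('wrist'); save(s,'w2.png'); s2=ctrl.snapshot('scene'); 
c=cv2.resize(s2['color'][200:360,290:470],(360,320),interpolation=2)[:,:,::-1]
b=np.zeros((400,800,3),np.uint8); b[:,:440]=s['color'][:,100:540,::-1]; b[:320,440:]=c; cv2.imwrite('pics/w2c.png',b)
E
```

```text
t: 5.65
ee_pos: [0.4901, 0.1003, 0.1854]
ee_rot: [[0.856, -0.348, -0.382], [-0.319, -0.937, 0.14], [-0.407, 0.002, -0.913]]
wrist_force: [0.6, -0.5, -0.2]
gripper_width: 0.0567
grasp_force: 0.0
[  -2.9   38.1   -6.6   92.4   -7.7   71.1 -115.3]
```

View pics/w2c.png

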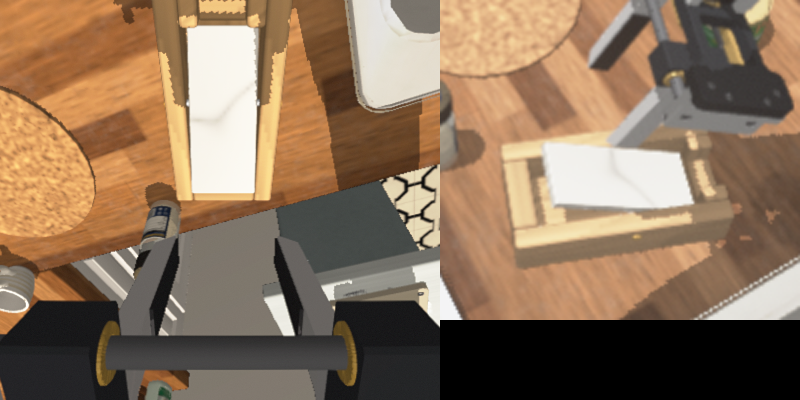

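The tile is tipped up and staying up. The raised end is at about (190,194)–(256,198) in the crop, and the far end at (188,27)–(256,28). I'll run PnP on those corners and check the tilt.

```bash
python3 - <<'E'
from h import *
p=ctrl.get_state(); s=ctrl.snapshot('wrist')
im=cv2.cvtColor(s['color'],cv2.COLOR_RGB2HSV); m=((im[:,:,1]<40)&(im[:,:,2]>185)).astype(np.uint8); m[:,:275]=0;m[:,368:]=0;m[:20]=0;m[205:]=0
m=cv2.morphologyEx(m,cv2.MORPH_OPEN,np.ones((5,5)))
c=max(cv2.findContours(m,0,2)[0],key=cv2.contourArea); print('area',cv2.contourArea(c)); 
q=cv2.approxPolyDP(cv2.convexHull(c),6,True).reshape(-1,2); print(q.tolist())
q=np.array([[288,26.5],[356.5,27.5],[356.5,197.5],[289.5,194.5]]) # far-left, far-right, near-right, near-left
obj=np.array([[.07,.029,.01],[.07,-.029,.01],[-.07,-.029,.01],[-.07,.029,.01]])
K=np.array([[s['fx'],0,s['cx']],[0,s['fy'],s['cy']],[0,0,1]])
ok,r,t=cv2.solvePnP(obj,q,K,np.array(s['dist_coeffs']))
T=np.array(s['tool_from_camera']);E=np.array(p['ee_rot'])
R=E@T[:3,:3]@cv2.Rodrigues(r)[0]; 
g=R@np.array([-.044,0,-.0015])
o=world(p,s,t.ravel()); print('R',R.round(3).tolist(),'o',o.round(4),'grasp',(o+g).round(4))
print('tilt',np.degrees(np.arcsin(-R[2,0])),'yaw',np.degrees(np.arctan2(R[1,0],R[0,0])))
# model-based: predicted raised-end upper edge plane z=.0815
print('raised edge at z .0815',pix2plane(s,q[2:],.0815,p).round(4).tolist(),'model',[0.506-.0577*.939,.095+.0577*.344])
print('far at .0245+',pix2plane(s,q[:2],.0244,p).round(4).tolist(),'model',[0.506+.070*.939,.095-.070*.344])
E
```

```text
area 10888.0
[[357, 28], [354, 191], [293, 192], [288, 29]]
R [[0.764, 0.357, 0.537], [-0.284, 0.934, -0.216], [-0.579, 0.013, 0.815]] o [0.5096 0.0957 0.0495] grasp [0.4752 0.1085 0.0738]
tilt 35.39828594022139 yaw -20.387494788550516
raised edge at z .0815 [[0.4356, 0.0896, 0.0815], [0.4606, 0.1467, 0.0815]] model [0.4518197, 0.1148488]
far at .0245+ [[0.5801, 0.0991, 0.0244], [0.5602, 0.0475, 0.0244]] model [0.57173, 0.07092]
```

```bash
python3 -m creep '{"gripper":[1,1,1,1],"offset":[[-0.001,0.002,-0.04],[0,0.001,-0.025],[0,0,-0.014],[0,0,0]],"delta_rot":[[0,0,0],[0,0,0],[0,0,0],[0,0,0]]}'
```

```text
t: 6.3
ee_pos: [0.4896, 0.1029, 0.1067]
ee_rot: [[0.856, -0.349, -0.382], [-0.319, -0.937, 0.14], [-0.407, 0.002, -0.913]]
wrist_force: [-0.9, -0.1, 0.6]
gripper_width: 0.0937
grasp_force: 0.0
```

```bash
python3 -m creep '{"gripper":[1,1,1,-1,-1,-1,-1,-1],"offset":[[-0.008,0.003,-0.019],[-0.008,0.003,-0.018],[-0.0035,0.001,-0.009],[0,0,0],[0,0,0],[0,0,0],[0,0,0],[0,0,0]],"delta_rot":[[0,0,0],[0,0,0],[0,0,0],[0,0,0],[0,0,0],[0,0,0],[0,0,0],[0,0,0]]}' 50
```

```text
t: 7.3
ee_pos: [0.471, 0.1099, 0.0611]
ee_rot: [[0.856, -0.349, -0.381], [-0.319, -0.937, 0.141], [-0.406, 0.001, -0.914]]
wrist_force: [0.1, -0.1, 1.7]
gripper_width: 0.0576
grasp_force: 50.0
```

```bash
python3 -m creep '{"gripper":[-1,-1,-1,-1,-1,-1,-1,-1],"offset":[[0,0,0.006],[0,0,0.012],[0,0,0.018],[0,0,0.025],[0,0,0.025],[0,0,0.025],[0,0,0.01],[0,0,0]],"delta_rot":[[0,0,0],[0,0,0],[0,0,0],[0,0,0],[0,0,0],[0,0,0],[0,0,0],[0,0,0]]}'
python3 - <<'E'
from h import *
p=ctrl.get_state(); print(p['gripper_width'],p['wrist_force'])
s=ctrl.snapshot('wrist'); s2=ctrl.snapshot('scene'); 
c=cv2.resize(s2['color'][160:360,270:470],(360,360),interpolation=2)[:,:,::-1]
b=np.zeros((400,800,3),np.uint8); b[:,:440]=s['color'][:,100:540,::-1]; b[:360,440:]=c; cv2.imwrite('pics/w3c.png',b)
E
```

```text
t: 8.3
ee_pos: [0.4709, 0.1099, 0.1826]
ee_rot: [[0.857, -0.349, -0.38], [-0.319, -0.937, 0.141], [-0.405, 0.001, -0.914]]
wrist_force: [0.1, 0.4, -1.8]
gripper_width: 0.0575
grasp_force: 50.0
0.05749837458040957 [ 0.10361415  0.40190021 -1.80566297]
```

View pics/w3c.png

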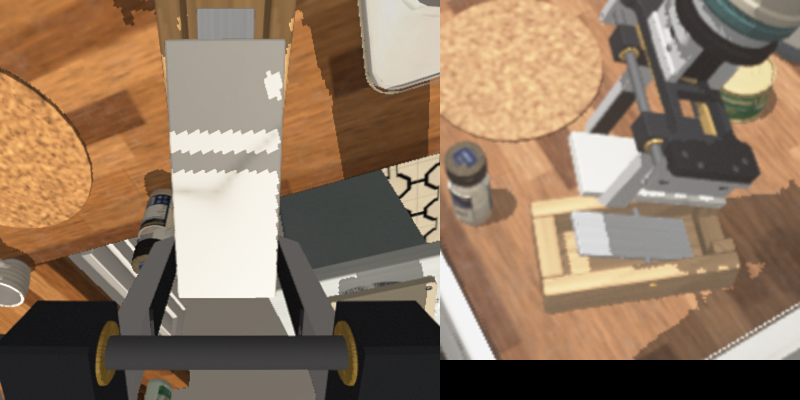

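The tile is held out of the stand and the cradle is visible underneath. The tile corners in the crop are about (166,40), (286,38), (278,299) and (178,299). I'll measure its pose in the tool frame to set the levelling turn.

```bash
python3 - <<'E'
from h import *
from scipy.optimize import least_squares
p=ctrl.get_state(); s=ctrl.snapshot('wrist')
q=np.array([[266,40],[386,38.],[378,298.5],[278,298.5]])
obj=np.array([[.07,.029,.01],[.07,-.029,.01],[-.07,-.029,.01],[-.07,.029,.01]])
K=np.array([[s['fx'],0,s['cx']],[0,s['fy'],s['cy']],[0,0,1]]);D=np.array(s['dist_coeffs'])
T=np.linalg.inv(np.array(s['tool_from_camera']))
B=np.diag([1,-1,-1.])
def pr(v):
    # tile in tool: rot pitch about tool y, yaw about z ; grip point at tile x=-g, underside depth h behind... 
    pitch,yaw,g,y,h=v
    R=cv2.Rodrigues(np.array([0,pitch,0]))[0]@cv2.Rodrigues(np.array([0,0,yaw]))[0]@B
    X=(obj+[g,0,0])@R.T+[0,y,h]
    return cv2.projectPoints(X,cv2.Rodrigues(T[:3,:3])[0],T[:3,3],K,D)[0].reshape(-1,2)
v0=np.array([0,0,.044,0,-.0015]); print('expected',pr(v0).round(1).tolist())
for fixh in (0,1):
    f=lambda v:np.r_[(pr(v)-q).ravel(), (v[4]+.0015)*1000*(3 if fixh else .3)]
    r=least_squares(f,v0,x_scale=[.1,.1,.01,.01,.01]); v=r.x
    print('pitch',np.degrees(v[0]),'yaw',np.degrees(v[1]),'g,y,h mm',v[2:]*1e3,'cost',r.cost)
E
```

```text
expected [[262.3, 34.7], [387.2, 34.8], [374.3, 298.1], [275.3, 298.0]]
pitch -2.7555983295191173 yaw -0.5548841829011117 g,y,h mm [43.04420543  1.63597335 -0.22503605] cost 0.7852800716231314
pitch -3.723908416770554 yaw -0.5530553086226881 g,y,h mm [43.35619507  1.63342722 -1.28975522] cost 2.0029399884753274
```

```bash
python3 -m creep '{"gripper":[-1,-1,-1,-1,-1,-1,-1,-1],"offset":[[0,0.02,0],[0,0.035,0],[0.001,0.045,0],[0.001,0.05,0],[0.001,0.05,0],[0.001,0.045,0],[0,0.025,0],[0,0.0085,0]],"delta_rot":[[-0.7,-1.9,0],[-1.2,-3.3,0],[-1.6,-4.4,0],[-1.6,-4.4,0],[-1.6,-4.4,0],[-1.4,-3.6,0],[-1,-2.9,0],[0,0,0]]}'
python3 -m creep '{"gripper":[-1,-1,-1,-1,-1,-1],"offset":[[0,0,-0.03],[0,0,-0.04],[0,0,-0.04],[0,0,-0.025],[0,0,-0.01],[0,0,0]],"delta_rot":[[0,0,0],[0,0,0],[0,0,0],[0,0,0],[0,0,0],[0,0,0]]}'
python3 - <<'E'
from h import *
p=ctrl.get_state(); print(p['gripper_width'],p['wrist_force'],p['joints'].round(1) if hasattr(p['joints'],'round') else p['joints'])
s=ctrl.snapshot('wrist'); s2=ctrl.snapshot('scene'); 
c=cv2.resize(s2['color'][110:290,200:380],(360,360),interpolation=2)[:,:,::-1]
b=np.zeros((400,800,3),np.uint8); b[:,:440]=s['color'][:,100:540,::-1]; b[:360,440:]=c; cv2.imwrite('pics/w4c.png',b)
E
```

```text
t: 9.45
ee_pos: [0.4716, 0.3908, 0.1807]
ee_rot: [[0.938, -0.344, 0.039], [-0.344, -0.939, -0.014], [0.041, 0.0, -0.999]]
wrist_force: [0.3, 0.5, -1.9]
gripper_width: 0.0575
grasp_force: 50.0
t: 10.2
ee_pos: [0.475, 0.387, 0.0364]
ee_rot: [[0.936, -0.351, 0.041], [-0.35, -0.937, -0.015], [0.044, 0.0, -0.999]]
wrist_force: [0.4, -0.8, -1.9]
gripper_width: 0.0576
grasp_force: 50.0
0.057621905548607556 [ 0.40532194 -0.83508718 -1.87404678] [ -43.4   45.     0.4  101.9    3.7   32.1 -156.8]
```

View pics/w4c.png

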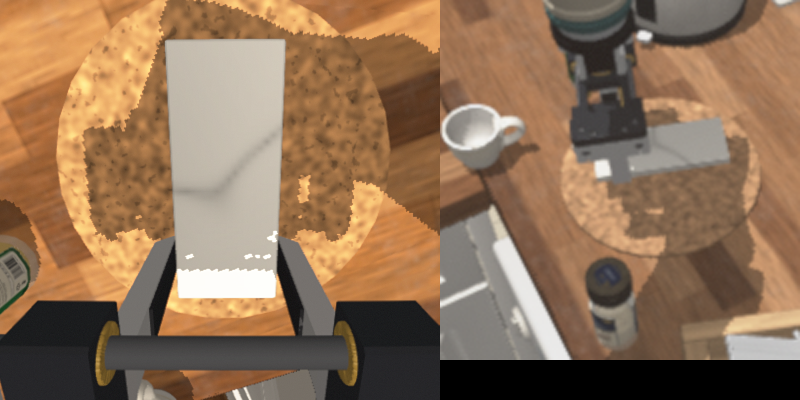

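The tile is level above the mat. The mat's rim runs from u≈58 (left) to 390 (right) and down to v≈318 in the crop. I'll check the centring before lowering.

```bash
python3 - <<'E'
from h import *
p=ctrl.get_state(); s=ctrl.snapshot('wrist')
w=pix2plane(s,[[158,140],[490,155],[310,318],[178,220],[471,225],[475,90],[195,50]],.006,p)[:,:2]
A=np.c_[2*w,np.ones(len(w))]; x=np.linalg.lstsq(A,(w**2).sum(1),rcond=None)[0]; print('mat c',x[:2],'r',np.sqrt(x[2]+x[:2]@x[:2]))
R=np.array(p['ee_rot']); print('tile c',p['ee_pos']+R@[.043,.0016,0])
E
```

```text
mat c [0.51411839 0.3749485 ] r 0.10852231114689194
tile c [0.51523421 0.37182734 0.03970843]
```

```bash
python3 -m creep '{"gripper":[-1,-1,-1,-1,-1],"offset":[[0,0.001,-0.013],[0,0,-0.009],[0,0,-0.004],[0,0,-0.002],[0,0,0]],"delta_rot":[[0,0,0],[0,0,0],[0,0,0],[0,0,0],[0,0,0]]}'
```

```text
t: 10.98
ee_pos: [0.4746, 0.3894, 0.0087]
ee_rot: [[0.936, -0.349, 0.042], [-0.349, -0.937, -0.014], [0.044, -0.001, -0.999]]
wrist_force: [-0.1, 0.0, -1.7]
gripper_width: 0.0572
grasp_force: 50.0
```

```bash
python3 -m creep '{"gripper":[-1,-1,-1],"offset":[[0,0,-0.001],[0,0,-0.001],[0,0,0]],"delta_rot":[[0,0,0],[0,0,0],[0,0,0]]}'
```

```text
t: 11.35
ee_pos: [0.4745, 0.3894, 0.0069]
ee_rot: [[0.936, -0.349, 0.042], [-0.349, -0.937, -0.014], [0.044, -0.001, -0.999]]
wrist_force: [-0.3, -0.6, -2.7]
gripper_width: 0.0569
grasp_force: 50.0
```

```bash
python3 -m creep '{"gripper":[-1,-1,-1],"offset":[[0,0,-0.001],[0,0,-0.0005],[0,0,0]],"delta_rot":[[0,0,0],[0,0,0],[0,0,0]]}'
```

```text
t: 11.72
ee_pos: [0.4747, 0.3894, 0.0065]
ee_rot: [[0.936, -0.349, 0.042], [-0.349, -0.937, -0.014], [0.044, -0.002, -0.999]]
wrist_force: [-2.2, -0.4, 6.5]
gripper_width: 0.0577
grasp_force: 53.9
```

```bash
python3 -m creep '{"gripper":[-1,-1,-1],"offset":[[0,0,0],[0,0,0],[0,0,0]],"delta_rot":[[0,0,0],[0,0,0],[0,0,0]]}' 3
python3 -m creep '{"gripper":[0.4,1,1,1,1,1,1],"offset":[[0,0,0],[0,0,0.001],[0,0,0.001],[0,0,0.02],[0,0,0.05],[0,0,0.06],[0,0,0.04]],"delta_rot":[[0,0,0],[0,0,0],[0,0,0],[0,0,0],[0,0,0],[0,0,0],[0,0,0]]}'
python3 - <<'E'
from h import *
s=ctrl.snapshot('wrist'); s2=ctrl.snapshot('scene'); 
c=cv2.resize(s2['color'][110:290,200:380],(360,360),interpolation=2)[:,:,::-1]
b=np.zeros((400,800,3),np.uint8); b[:,:440]=s['color'][:,100:540,::-1]; b[:360,440:]=c; cv2.imwrite('pics/w5c.png',b)
E
```

```text
t: 12.1
ee_pos: [0.4749, 0.3896, 0.0065]
ee_rot: [[0.936, -0.349, 0.043], [-0.349, -0.937, -0.013], [0.045, -0.002, -0.999]]
wrist_force: [-1.0, -1.0, 5.6]
gripper_width: 0.0581
grasp_force: 7.5
t: 12.98
ee_pos: [0.4753, 0.3897, 0.1815]
ee_rot: [[0.936, -0.349, 0.045], [-0.349, -0.937, -0.012], [0.046, -0.005, -0.999]]
wrist_force: [-0.4, 0.8, -0.5]
gripper_width: 0.0939
grasp_force: 0.0
```

View pics/w5c.png

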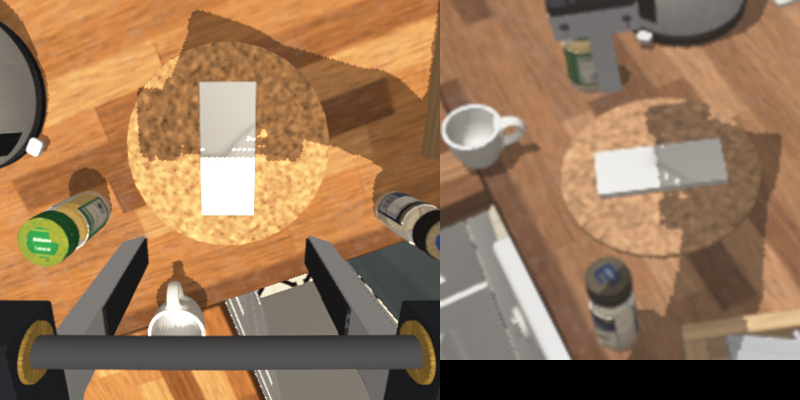

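The tile lies flat and centred on the mat: its centre is at about (228,148) and the mat's at (228,143) in the crop. The gripper is clear and the jars and mug are standing in place.

```bash
python3 -c "
from rig import ctrl
print(ctrl.finish_job())"
```

```text
the job is handed in; nothing more can be done
None
```

I tipped the tile up by pressing its notch end down to the stop, lifted it out by the raised end, and set it down flat in the middle of the cork mat. I handed the job in at about 13 s; the jars and mug, the only bystanders in the last pictures, stood where they were.

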